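# Hold the thread chaser over the plug hole for greasing

## Task

Pull open the drawer of the grey parts cabinet, take out the steel spark plug thread chaser that stands in it, carry it over the handle of the wooden tool tote to the finned cylinder head, and hold it upright and centred over the spark plug hole, its tip about 1 cm above the mouth of the hole, so that I can brush grease into its flutes before it is wound in. Neither the chaser nor the gripper may touch the head or the tote at any time, and the other things on the bench stay where they are. Finish with the chaser still held motionless in the gripper over the hole: do not put it down or let go.

Things in the scene. Friction and masses are not known exactly. Their poses are not given: they have to be found in the camera images.
- drawer (a joint): how far the drawer of the grey steel parts cabinet is pulled out, in m: 0 shut (as at the start), 0.16 at its stop. It slides level along the cabinet's -x, against about 2 N of friction, and stays where it is left. The chaser comes out from under the cabinet's top only beyond 0.09; 0.14 to 0.16 gives good room for a gripper.
- drawer_handle (a point): middle of the drawer's handle, a level steel bar 11 mm thick, 100 mm long along y, 35 mm in front of the drawer's front panel (29 mm of free gap behind it for a finger from above; posts at y +-42 mm). It lies 36 mm below the cabinet's top, 86 mm above the bench, and moves with the drawer. Axes are the cabinet's: x points into the cabinet, the drawer opens along -x, z up.
- cabinet: grey sheet-steel cabinet, fixed to the bench, 240 mm deep, 190 mm wide, 122 mm high, one drawer across its front (outer panel 10 mm thick). It stands left or right of the tote. Origin on the bench 60 mm in front of the middle of its front face; x points into it. With the drawer shut the chaser stands on its middle line, 65 mm behind the face.
- chaser_block (a point): mouth of the upright hole, 15.5 mm wide and 30 mm deep, in which the chaser stands, in a wooden block 56 x 64 mm fixed in the drawer; 46 mm above the bench; moves with the drawer. Axes are the cabinet's. The drawer is 162 mm wide inside, its sides reach 80 mm and its front panel 113 mm above the bench; the panel lies 65 mm from the hole (-x), and a low divider 48 mm from it (+x).
- chaser_grip (a point): centre of the thread chaser's round knurled steel body, 22 mm across, 28 mm tall: the place to grip. 64 mm above the tip, on the axis; z up along the axis. The chaser stands upright, 88 mm long, about 0.15 kg; from the tip up: fluted 14 mm thread 32 mm long, 11 mm neck to 50 mm, knurled body to 78 mm, 13 mm hexagon to 88 mm. At the start in the shut drawer, 80 mm above the bench.
- chaser_tip (a point): middle of the chaser's lower end (the tip), on its axis, 64 mm below chaser_grip.
- plug_hole (a point): centre of the mouth of the spark plug hole, a 14 mm upright through hole in a bright round boss 33 mm across on the cylinder head; this point lies level with the boss's top, 63 mm above the bench; z up. Cooling fins stand 22 mm higher than the boss (85 mm above the bench) around it, no nearer than 22 mm to the hole's axis.
- head: aluminium cylinder head of a small side-valve engine, gasket face down on two wooden battens, fixed; 118 mm along its x, 160 mm along its y, top of the fins 85 mm above the bench; origin on the bench under its middle, the plug hole 30 mm from it along +y. It stands on the other side of the tote from the cabinet.
- tote: open wooden tool carrier in the middle of the bench, fixed, 280 mm along its x, 100 mm wide along its y, origin on the bench under its middle; sides 75 mm high, end boards 165 mm high, and a round handle bar along x over the middle, its top 156 mm above the bench. Tools in it stay below the bar.
- grease_tin: red tin of grease 72 mm across, 46 mm high, standing behind the head; leave it.
- insulator: white ceramic plug insulator, standing, 23 mm across at its foot, 66 mm high, in front of the head; leave it.
- lever: green plastic throttle lever lying flat, 86 mm long, 16 mm high, in front of the head; origin under its hub; leave it.
- jet_holder: brass jet holder, standing, 41 mm high, 20 mm across, behind the head; leave it.
- oil_bottle: blue oil bottle, 60 mm across, 170 mm high, standing beyond the tote; leave it.
Things that resemble listed ones, but are neither listed nor needed, are in the scene too. What is shaped like the head but red or yellow is not meant.

How it is judged (in metres and radians):
On the way, in this order (a step that is already met when the one before it is completed fails the run):
1. the drawer is pulled open (80 mm or more) (value of joint drawer above 0.08 m), for 0.1 s.
2. the chaser passes over the tote, its tip above the handle (height (world z) of chaser_tip above 0.158 m and y of chaser_tip in the frame of tote between -0.05 and 0.05 m and x of chaser_tip in the frame of tote between -0.15 and 0.15 m), for 0.02 s.
At the end, for the whole second after the job is handed in: The chaser is held in the fingers, motionless (under 10 mm/s) and upright within 0.1 rad, its tip 4 to 18 mm above the mouth of the plug hole and within 5 mm of the hole's axis sideways, not touching the head (horizontal distance between chaser_tip and plug_hole below 0.005 m and z of chaser_tip in the frame of plug_hole between 0.004 and 0.018 m and angle between chaser_grip's own z axis and vertical below 0.1 rad and linear speed of chaser below 0.01 m/s and contact force between the fingers and chaser above 1 N and contact force between chaser and head below 0.2 N); the arm keeps its last pose, push and grip.
It fails at once if the chaser touches the cylinder head (contact force between chaser and head above 1 N).
It fails at once if the gripper or arm touches the cylinder head (contact force between any of the fingers, the arm and head above 1 N).
It fails at once if the tote is struck (contact force between any of the fingers, the arm, chaser and tote above 1 N).
It fails at once if another thing on the bench is moved by more than 15 mm (distance of any of grease_tin, insulator, lever, jet_holder, oil_bottle from where it was at the start of the episode above 0.015 m).
It fails at once if another thing on the bench is tipped (angle between any of grease_tin, insulator, lever, jet_holder, oil_bottle's own z axis and vertical above 0.3 rad).
It also fails if it takes over 58 s, if anything falls off the work surface, if the arm or the gripper's body presses on something with over 40 N, if the wrist force passes 120 N, or if a joint passes its speed limit or range.

## Robot

A 7-joint arm with a two-finger parallel gripper is mounted at the origin on the work surface. World frame = base frame: x ahead of the robot, y to its left, z up, the work surface at z = 0. Lengths are in m, angles in degrees, forces in N, time in s.
With the tool pointing down it reaches from about 0.425 to 0.95 m from the base axis. Payload 16.7 kg.
Tool frame: the origin (TCP) lies between the finger pads; the fingertips stand bot.tip_extent ahead of it and the grasp point (between the pads) lies 6 mm ahead of it (bot.tip_extent is the distance from the TCP to the fingertips, in m); z points along the fingers, y is the line along which they close (so a half turn about z gives the same grasp; the last joint's range is limited). The gripper opens to 94 mm and grips with 3 to 60 N. Pads are 16 mm wide; open, the fingers measure 119 mm over their backs; the gripper's body (75 mm by 177 mm) begins 78 mm behind the grasp point.
Start: joints at [-84.253, 24.414, 4.234, 92.017, -1.954, 63.644, -3.845], TCP at [0.167, 0.654, 0.23] pointing down, gripper open.
Joint ranges: [-163.25, 163.25], [-28.42, 122.38], [-70.27, 78.77], [12.13, 141.07], [-58.53, 238.53], [9.26, 117.41], [-156.51, 156.51]. Speed limits (degrees/s): [108.29, 108.29, 136.94, 136.94, 172.46, 172.46, 172.46].

## Interface

Orientations are given as [roll, pitch, yaw] about the fixed x, y, z axes, in that order (R = Rz(yaw) Ry(pitch) Rx(roll)).
In Python, from station import bot gives the robot as it stands.
- The arm moves only by the shell command python3 -m jog 'ROWS'. ROWS is a JSON object of lists of equal length, an entry for each row: "jaw": the opening, from -1 (shut) to 1 (fully open), so that 0 is half open; "slide": the shift along the tool's x, y, z in units of 50 cm (1.0 is 50 cm), a list of three; "rotation": the turn, a rotation vector about the tool's x, y, z in units of 90 degrees (1.0 is 90 degrees), a list of three. A call has 1 to 8 rows; each row is the pose to reach, as a shift and turn from the pose commanded when the call began, along the tool's axes at that moment; what a row does not reach only later rows make up. A row lasts 1/8 s, in which the tool goes at most 62.5 mm and 10.7 degrees, less where a joint would pass 70% of its speed; a pose out of reach is approached as far as the arm can. A call with a number of a shift or a turn outside -1 to 1 is refused whole. A call with a gripper value outside its range is refused whole. The fingers move at their own pace and stop on an object; the grip force is fixed at half the most. Time passes only in rows, so rows that repeat a pose let the fingers close. It gives the time, the measured TCP pose, the force, the opening and the grip force at its end, in the units of the state.
- bot.state(): the state, without advancing time (a new reading comes with each control period).
- bot.grab_frame(name): name is "scene" or "top"; returns a dict with "image" (420x560x3 uint8, red, green, blue), "vfov" (degrees; the focal length in pixels is half the picture's height over the tangent of half this angle, whatever the lens; pixels are square), "cx", "cy" (the principal point, pixels), "distortion" ([k1, k2, p1, p2, k3] as OpenCV has them; the pictures are not rectified), "rvec" (rotation vector, rad) and "tvec" (3), from world to camera coordinates, as OpenCV has them. Camera axes: x right, y down, z forward; pixel columns grow to the right and rows downward; lengths in m; the calibration is good to about 2 mm. A picture is of the moment at which its call begins. There is no depth.
- bot.close_job(): hands the job in; it is judged then, once.
The state is a dict: "time": time; "qpos": joint angles; "dq": joint speeds; "joint_efforts": joint torques, N m; "ee_pos": TCP position; "tool_rot": TCP orientation; "contact_force": force on the tool from outside, world axes, zero at the start; "wrist_torque": the same for the moment, N m; "grip_width": opening from 0.0 (shut) to 1.0 (fully open); "gripper_force": force on a finger pad.
Only numpy, scipy, OpenCV 4.12 (cv2) and the standard library are available. Lean on these libraries where they do the work, as an engineer would, in place of code of your own. Each camera call takes 0.05 s, during which the arm holds its last target. There are 200 camera calls.

## Working session

There is one attempt and no reset: what is moved stays moved. The work goes in short steps, Python scripts to look and compute and a shell command to move; the robot and the scene stay as the last step left them, time stands still between calls to the robot, and variables do not carry over. Pictures are saved under pics/ and viewed, at most 10 in all, crops included, and the job is handed in when it is done.

```bash
ls; mkdir -p pics
python3 - <<'E'
from station import bot
import cv2, json
s=bot.state(); print({k:s[k] for k in ("time","ee_pos","tool_rot","grip_width")}, bot.tip_extent)
for n in ("scene","top"):
    f=bot.grab_frame(n); cv2.imwrite(f"pics/{n}0.png",f["image"][:,:,::-1])
    print(n,{k:v for k,v in f.items() if k!="image"})
E
```

```text
pics
{'time': 0.0, 'ee_pos': array([0.16678965, 0.65366033, 0.22979329]), 'tool_rot': array([-1.79929575e+02,  4.81345862e-03,  1.65685625e+02]), 'grip_width': 1.0005556090024155} 0.025
scene {'vfov': 50.94955978807129, 'cx': 276.40953405864724, 'cy': 205.65540697871057, 'distortion': array([-0.0129285,  0.       ,  0.       ,  0.       ,  0.       ]), 'rvec': array([ 1.06248987,  2.55587862, -0.82783399]), 'tvec': array([ 0.37051092, -0.28524691,  1.25701236])}
top {'vfov': 57.645667429806245, 'cx': 283.4410059265178, 'cy': 213.2192035853892, 'distortion': array([-0.02437027,  0.        ,  0.        ,  0.        ,  0.        ]), 'rvec': array([ 2.19497811, -2.17919768,  0.07218362]), 'tvec': array([0.01038269, 0.53625828, 0.91649121])}
```

View pics/scene0.png

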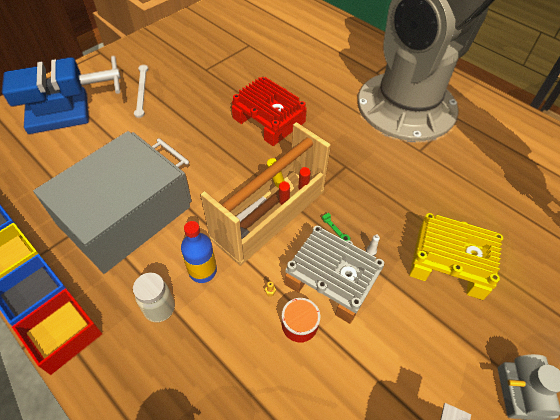

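View pics/top0.png

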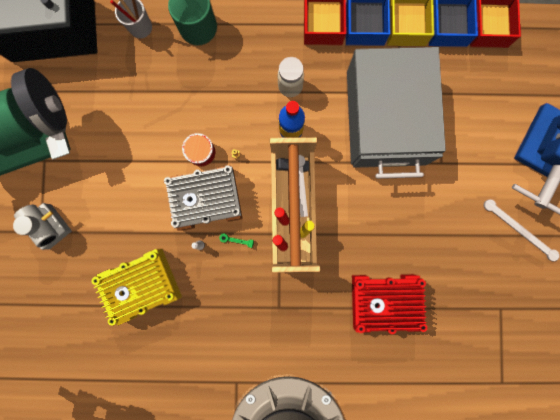

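Top view: the cabinet is at (396,105) with its handle bar at (400,176), the tote at (295,205) and the oil bottle at (291,118). There are three head-shaped things: grey at (203,197), red at (388,304) and yellow at (135,288). The grey one is meant: it is bare aluminium and stands across the tote from the cabinet, with the tin, jet holder, insulator and lever around it. I'll confirm this in a crop and measure.

```bash
cat > h.py <<'E'
import numpy as np, cv2
def cam(f):
    fl=f["image"].shape[0]/2/np.tan(np.radians(f["vfov"]/2))
    K=np.array([[fl,0,f["cx"]],[0,fl,f["cy"]],[0,0,1.]])
    return K,f["distortion"],cv2.Rodrigues(f["rvec"])[0],np.array(f["tvec"])
def onz(f,uv,z):
    K,d,R,t=cam(f); p=cv2.undistortPoints(np.array([[uv]],float),K,d)[0,0]
    o=-R.T@t; r=R.T@np.array([*p,1]); return o+r*(z-o[2])/r[2]
def proj(f,P):
    K,d,_,t=cam(f); return cv2.projectPoints(np.array(P,float).reshape(-1,1,3),f["rvec"],t,K,d)[0][:,0]
def tri(f1,u1,f2,u2):
    A=[];b=[]
    for f,u in((f1,u1),(f2,u2)):
        K,d,R,t=cam(f);p=cv2.undistortPoints(np.array([[u]],float),K,d)[0,0]
        r=R.T@np.array([*p,1]);r/=np.linalg.norm(r);M=np.eye(3)-np.outer(r,r);A.append(M);b.append(M@(-R.T@t))
    return np.linalg.lstsq(np.vstack(A),np.hstack(b),rcond=None)[0]
def crop(f,x,y,w,h,k): return cv2.resize(f["image"][y:y+h,x:x+w,::-1],None,fx=k,fy=k,interpolation=cv2.INTER_CUBIC)
E
python3 - <<'E'
from station import bot
from h import *
t=bot.grab_frame("top"); s=bot.grab_frame("scene")
a=crop(t,160,160,90,70,4); b=crop(t,345,145,105,40,4); c=crop(s,285,225,100,85,4); d=crop(s,145,130,50,40,4)
im=np.zeros((600,800,3),np.uint8); im[:280,:360]=a; im[:160,370:790]=b; im[285:585,:400]=c[:300]; im[285:445,410:610]=d
cv2.imwrite("pics/c1.png",im)
E
```

```text
(no output)
```

View pics/c1.png

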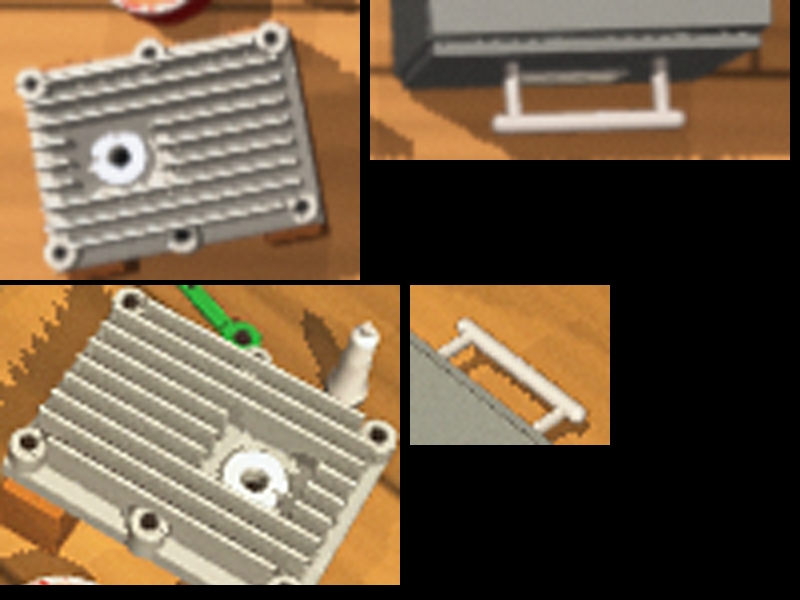

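The crop confirms the bare aluminium head, with its plug hole at top (189.6,198.9) and scene (348.4,273.4). The handle bar ends are at top (375.4,175.6) and (423.1,174.1), and at scene (158.4,140.1) and (186.6,161.6).

Run:
```python
from station import bot
from h import *
np.set_printoptions(precision=4,suppress=True)
t=bot.grab_frame("top"); s=bot.grab_frame("scene")
def boss(f,x,y,r):
    g=f["image"].min(2).astype(int); m=np.zeros(g.shape,np.uint8); m[y-r:y+r,x-r:x+r]=(g[y-r:y+r,x-r:x+r]>225)
    n,l,st,c=cv2.connectedComponentsWithStats(m); i=1+np.argmax(st[1:,4]); 
    p=np.argwhere(l==i)[:,::-1].astype(np.int32); e=cv2.minEnclosingCircle(cv2.convexHull(p)); return c[i],e,st[i]
for f,x,y in((t,190,199),(s,348,273)): print(boss(f,x,y,14))
print("hole top",onz(t,(189.6,198.9),.063),"scene",onz(s,(348.4,273.4),.063),"tri",tri(t,(189.6,198.9),s,(348.4,273.4)))
A=[(375.4,175.6),(423.1,174.1)];B=[(158.4,140.1),(186.6,161.6)]
for u,v in((A[0],B[1]),(A[1],B[0])): print("bar",onz(t,u,.088),onz(s,v,.088),tri(t,u,s,v))
# tote corners top view ends, rough; bottle cap
for u,z in(((270,140),.165),((317,139),.165),((272,271),.165),((320,270),.165),((292,106),.17),((295,205),.156)): print(u,onz(t,u,z))
# cabinet top front/rear corners
for u in((352,165),(442,163),(349,48),(439,48)): print(u,onz(t,u,.122))
for u in((199,246),(236,154)): print(u,onz(t,u,.06))
```

```text
(array([189.6026, 199.3333]), ((189.18316650390625, 198.69801330566406), 6.412184715270996), array([183, 194,  13,  12,  78], dtype=int32))
(array([348.6514, 272.156 ]), ((348.47802734375, 273.0824279785156), 7.762664318084717), array([341, 267,  16,  14, 109], dtype=int32))
hole top [0.5652 0.234  0.063 ] scene [0.5652 0.2351 0.063 ] tri [0.565  0.2346 0.062 ]
bar [ 0.6191 -0.1951  0.088 ] [ 0.6178 -0.2     0.088 ] [ 0.6192 -0.195   0.0926]
bar [ 0.6235 -0.3047  0.088 ] [ 0.6225 -0.3005  0.088 ] [ 0.6225 -0.3038  0.0863]
(270, 140) [0.6796 0.0433 0.165 ]
(317, 139) [ 0.6824 -0.055   0.165 ]
(272, 271) [0.4079 0.0366 0.165 ]
(320, 270) [ 0.4106 -0.0614  0.165 ]
(292, 106) [ 0.751  -0.0022  0.17  ]
(295, 205) [ 0.5443 -0.0099  0.156 ]
(352, 165) [ 0.6364 -0.1356  0.122 ]
(442, 163) [ 0.6427 -0.3346  0.122 ]
(349, 48) [ 0.9032 -0.1308  0.122 ]
(439, 48) [ 0.9059 -0.3347  0.122 ]
(199, 246) [0.4555 0.2102 0.06  ]
(236, 154) [0.6729 0.1274 0.06  ]
```

```bash
cat > go.py <<'E'
import sys, numpy as np
from scipy.spatial.transform import Rotation as Ro
from station import bot
# usage: go.py yaw x y z [x y z ...] (grasp-point targets are the TCP minus 6 mm: give TCP)
s=bot.state(); R=Ro.from_euler("xyz",s["tool_rot"],degrees=True)
yaw=float(sys.argv[1]); T=Ro.from_euler("xyz",[180,0,yaw],degrees=True)
print("t %.2f ee"%s["time"],np.round(s["ee_pos"],4),np.round(s["tool_rot"],2),"q",np.round(s["qpos"],0),"rot",np.round((R.inv()*T).as_rotvec()/(np.pi/2),3))
for p in np.array(sys.argv[2:],float).reshape(-1,3): print(p,"slide",np.round(R.inv().apply(p-s["ee_pos"])/.5,4))
E
python3 go.py 92.3 0.45 0.45 0.28
```

```text
t 0.30 ee [0.1669 0.6539 0.2302] [-179.97    0.    165.68] q [-84.  24.   4.  92.  -2.  64.  -4.] rot [-0.     0.     0.815]
[0.45 0.45 0.28] slide [-0.6495 -0.2551 -0.0994]
```

```bash
python3 -m jog '{"jaw":[-0.4,-0.4,-0.4,-0.4,-0.4,-0.4,-0.4,-0.4],"slide":[[-0.65,-0.255,-0.1],[-0.65,-0.255,-0.1],[-0.65,-0.255,-0.1],[-0.65,-0.255,-0.1],[-0.65,-0.255,-0.1],[-0.65,-0.255,-0.1],[-0.65,-0.255,-0.1],[-0.65,-0.255,-0.1]],"rotation":[[0,0,0.815],[0,0,0.815],[0,0,0.815],[0,0,0.815],[0,0,0.815],[0,0,0.815],[0,0,0.815],[0,0,0.815]]}'; python3 go.py 92.3 0.58 0 0.28
```

```text
time: 1.3
ee_pos: [0.4503, 0.45, 0.2804]
tool_rot: [-180.0, 0.0, 92.4]
contact_force: [0.3, -0.2, -0.4]
grip_width: 0.3
gripper_force: 0.0
t 1.30 ee [0.4503 0.45   0.2804] [-1.7999e+02  1.0000e-02  9.2360e+01] q [-70.  20.  25.  95.  -9.  67. -40.] rot [-0.     0.     0.001]
[0.58 0.   0.28] slide [-9.099e-01  2.222e-01  9.000e-04]
```

```bash
python3 -m jog '{"jaw":[-0.4,-0.4,-0.4,-0.4,-0.4,-0.4,-0.4,-0.4],"slide":[[-0.91,0.222,0],[-0.91,0.222,0],[-0.91,0.222,0],[-0.91,0.222,0],[-0.91,0.222,0],[-0.91,0.222,0],[-0.91,0.222,0],[-0.91,0.222,0]],"rotation":[[0,0,0],[0,0,0],[0,0,0],[0,0,0],[0,0,0],[0,0,0],[0,0,0],[0,0,0]]}'; python3 go.py 92.3 0.6205 -0.25 0.28 0.6205 -0.25 0.18
```

```text
time: 2.3
ee_pos: [0.58, -0.0028, 0.2807]
tool_rot: [180.0, 0.0, 92.5]
contact_force: [0.6, 0.4, -0.1]
grip_width: 0.3
gripper_force: 0.0
t 2.30 ee [ 0.58   -0.0028  0.2807] [1.7998e+02 2.0000e-02 9.2480e+01] q [-37.  15.  38. 103. -10.  66.   6.] rot [0.    0.    0.002]
[ 0.6205 -0.25    0.28  ] slide [-0.4974  0.0596  0.0016]
[ 0.6205 -0.25    0.18  ] slide [-0.4973  0.0596  0.2016]
```

```bash
python3 -m jog '{"jaw":[-0.4,-0.4,-0.4,-0.4,-0.4,-0.4,-0.4,-0.4],"slide":[[-0.497,0.06,0],[-0.497,0.06,0],[-0.497,0.06,0],[-0.497,0.06,0],[-0.497,0.06,0.2],[-0.497,0.06,0.2],[-0.497,0.06,0.2],[-0.497,0.06,0.2]],"rotation":[[0,0,0],[0,0,0],[0,0,0],[0,0,0],[0,0,0],[0,0,0],[0,0,0],[0,0,0]]}'; python3 go.py 92.3 0.6205 -0.25 0.092
python3 - <<'E'
from station import bot
from h import *
t=bot.grab_frame("top"); s=bot.grab_frame("scene")
im=np.hstack([crop(t,330,110,130,130,3),crop(s,110,70,130,130,3)]); cv2.imwrite("pics/c2.png",im)
E
```

```text
time: 3.3
ee_pos: [0.6206, -0.247, 0.1821]
tool_rot: [179.9, 0.0, 92.5]
contact_force: [-0.3, -0.3, 1.5]
grip_width: 0.297
gripper_force: 0.0
t 3.30 ee [ 0.6206 -0.247   0.1821] [1.7992e+02 3.0000e-02 9.2480e+01] q [-11.  31.  38.  97. -21.  59.  37.] rot [0.001 0.    0.002]
[ 0.6205 -0.25    0.092 ] slide [-0.006  -0.0008  0.1802]
```

View pics/c2.png

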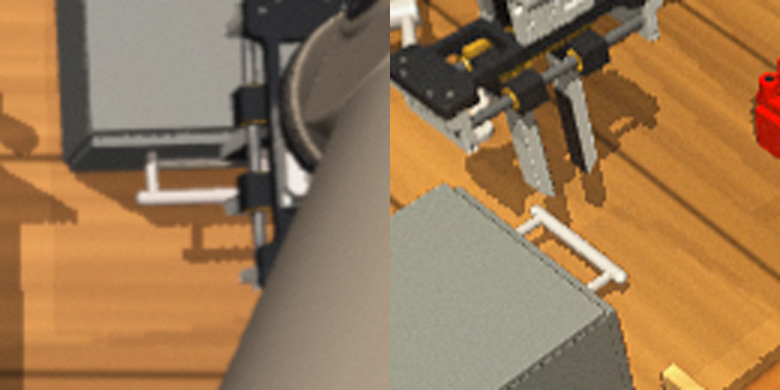

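The fingers, at crop right (540,185) and (585,165), straddle the bar (575,245) from above. The top view shows the finger bases on either side of the bar line. I'll lower part way, check the force, then go down fully.

```bash
python3 -m jog '{"jaw":[-0.4,-0.4,-0.4,-0.4,-0.4,-0.4,-0.4],"slide":[[0,0,0.04],[0,0,0.08],[0,0,0.11],[0,0,0.13],[0,0,0.15],[0,0,0.165],[0,0,0.175]],"rotation":[[0,0,0],[0,0,0],[0,0,0],[0,0,0],[0,0,0],[0,0,0],[0,0,0]]}'
```

```text
time: 4.28
ee_pos: [0.6198, -0.2471, 0.0927]
tool_rot: [180.0, 0.0, 92.3]
contact_force: [-0.2, -0.2, 0.3]
grip_width: 0.3
gripper_force: 0.0
```

```bash
python3 -m jog '{"jaw":[-0.6,-0.8,-1,-1,-1,-1],"slide":[[0,0,0],[0,0,0],[0,0,0],[0,0,0],[0,0,0],[0,0,0]],"rotation":[[0,0,0],[0,0,0],[0,0,0],[0,0,0],[0,0,0],[0,0,0]]}'; python3 go.py 92.3 0.4705 -0.253 0.0925
```

```text
time: 5.03
ee_pos: [0.6201, -0.2472, 0.0933]
tool_rot: [180.0, 0.0, 92.3]
contact_force: [2.2, -0.5, 2.6]
grip_width: 0.106
gripper_force: 30.0
t 5.03 ee [ 0.6201 -0.2472  0.0933] [1.7996e+02 1.0000e-02 9.2330e+01] q [ -8.  36.  34. 101. -25.  51.  40.] rot [0. 0. 0.]
[ 0.4705 -0.253   0.0925] slide [ 0.0005 -0.2995  0.0014]
```

```bash
python3 -m jog '{"jaw":[-1,-1,-1,-1,-1,-1,-1,-1],"slide":[[0,-0.02,0],[0,-0.06,0],[0,-0.11,0],[0,-0.16,0],[0,-0.21,0],[0,-0.26,0],[0,-0.29,0],[0,-0.3,0]],"rotation":[[0,0,0],[0,0,0],[0,0,0],[0,0,0],[0,0,0],[0,0,0],[0,0,0],[0,0,0]]}'; python3 -m jog '{"jaw":[-1,-1],"slide":[[0,-0.004,0],[0,-0.004,0]],"rotation":[[0,0,0],[0,0,0]]}'
```

```text
time: 6.02
ee_pos: [0.4691, -0.2532, 0.0933]
tool_rot: [180.0, -0.0, 92.3]
contact_force: [2.2, -0.0, 3.6]
grip_width: 0.107
gripper_force: 30.0
time: 6.28
ee_pos: [0.4677, -0.2532, 0.0932]
tool_rot: [-180.0, -0.0, 92.3]
contact_force: [-2.2, 2.1, 10.7]
grip_width: 0.108
gripper_force: 30.0
```

```bash
python3 -m jog '{"jaw":[-0.7,-0.4,-0.4,-0.4,-0.4,-0.4,-0.4,-0.4],"slide":[[0,0.004,0],[0,0.002,0],[0,0.002,0],[0,0.002,-0.05],[0,0.002,-0.12],[0,0.002,-0.22],[0,0.002,-0.32],[0,0.002,-0.36]],"rotation":[[0,0,0],[0,0,0],[0,0,0],[0,0,0],[0,0,0],[0,0,0],[0,0,0],[0,0,0]]}'; python3 -m jog '{"jaw":[0,0,0,0,0,0],"slide":[[0.5,0.1,0],[0.5,0.1,0],[0.5,0.1,0],[0.5,0.1,0],[0.5,0.1,0],[0.5,0.1,0]],"rotation":[[0,0,0],[0,0,0],[0,0,0],[0,0,0],[0,0,0],[0,0,0]]}'
python3 - <<'E'
from station import bot
from h import *
t=bot.grab_frame("top"); s=bot.grab_frame("scene")
P=[(.5676,-.249,z) for z in(.046,.08,.104)]
print(proj(t,P),proj(s,P))
im=np.hstack([crop(t,340,130,130,130,3),crop(s,140,50,130,130,3)]); cv2.imwrite("pics/c3.png",im)
E
```

```text
time: 7.28
ee_pos: [0.4694, -0.2537, 0.2756]
tool_rot: [179.8, 0.0, 92.3]
contact_force: [-0.4, 0.1, -0.3]
grip_width: 0.303
gripper_force: 0.0
time: 8.02
ee_pos: [0.5085, -0.0015, 0.2728]
tool_rot: [-180.0, 0.0, 92.4]
contact_force: [0.3, -1.0, 0.7]
grip_width: 0.499
gripper_force: 0.0
[[393.91675795 200.07618578]
 [398.17649937 198.58094428]
 [401.38651756 197.4540551 ]] [[192.7965103  151.69990168]
 [190.81647905 141.87573928]
 [189.35640364 134.62829069]]
```

View pics/c3.png

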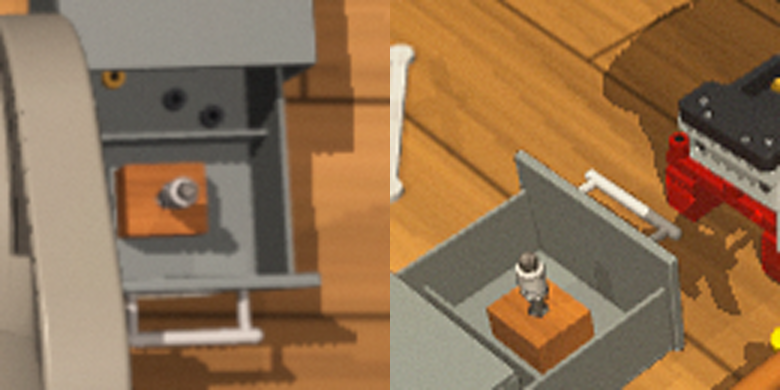

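The drawer is open and the chaser stands upright in its block. The hex top is at top (403,192.3) and scene (186.5,136.5), and its foot is at about scene (189.2,153.8).

```bash
python3 - <<'E'
from station import bot
from h import *
np.set_printoptions(precision=4,suppress=True)
t=bot.grab_frame("top"); s=bot.grab_frame("scene")
print(tri(t,(402.8,192.3),s,(186.3,136.3)),onz(t,(402.8,192.3),.104),onz(s,(186.3,136.3),.104),onz(t,(400.3,194),.094),onz(s,(189.2,153.8),.046))
P=[(.579,-.249,z) for z in(.046,.08,.104)]; print(proj(t,P),proj(s,P))
E
python3 go.py 92.3 .579 -.249 .24
```

```text
[ 0.5777 -0.2504  0.1053] [ 0.5792 -0.2523  0.104 ] [ 0.5761 -0.2497  0.104 ] [ 0.5765 -0.2497  0.094 ] [ 0.5782 -0.2497  0.046 ]
[[393.8564 195.322 ]
 [398.1097 193.6446]
 [401.3147 192.3806]] [[189.1331 154.117 ]
 [187.048  144.3102]
 [185.5101 137.0741]]
t 8.22 ee [ 0.5086 -0.0028  0.273 ] [1.800e+02 1.000e-02 9.221e+01] q [-39.   7.  35. 112.  -4.  63.   0.] rot [ 0.     0.    -0.001]
[ 0.579 -0.249  0.24 ] slide [-0.4975  0.1218  0.0661]
```

```bash
python3 -m jog '{"jaw":[0,0,0,0,0,0,0,0],"slide":[[-0.498,0.12,0],[-0.498,0.12,0],[-0.498,0.12,0],[-0.498,0.12,0],[-0.498,0.12,0.1],[-0.498,0.12,0.15],[-0.498,0.12,0.15],[-0.498,0.12,0.15]],"rotation":[[0,0,0],[0,0,0],[0,0,0],[0,0,0],[0,0,0],[0,0,0],[0,0,0],[0,0,0]]}'; python3 go.py 92.3 .578 -.2495 .086
python3 - <<'E'
from station import bot
from h import *
s=bot.grab_frame("scene")
cv2.imwrite("pics/c4.png",crop(s,110,50,130,130,4))
E
```

```text
time: 9.22
ee_pos: [0.5791, -0.2484, 0.1993]
tool_rot: [179.9, 0.0, 92.3]
contact_force: [-0.1, 0.1, -0.1]
grip_width: 0.5
gripper_force: 0.0
t 9.22 ee [ 0.5791 -0.2484  0.1993] [1.7993e+02 3.0000e-02 9.2300e+01] q [-12.  26.  40. 102. -19.  59.  37.] rot [0.001 0.    0.   ]
[ 0.578  -0.2495  0.086 ] slide [-0.002  -0.0025  0.2265]
```

View pics/c4.png

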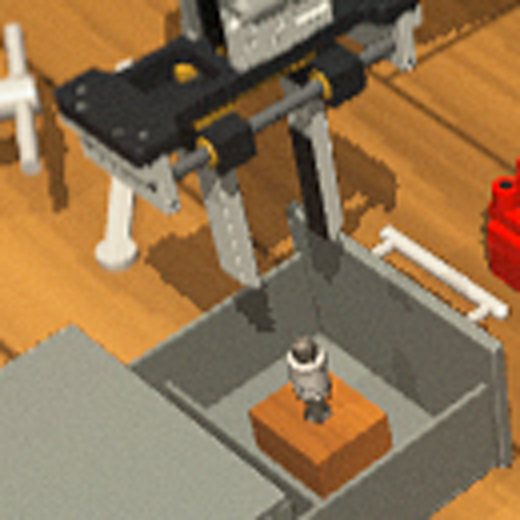

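The fingers, with tips at crop (245,275) and (325,250), sit on either side of the chaser line (305,370), above the drawer. Going down.

```bash
python3 -m jog '{"jaw":[0,0,0,0,0,0,0,0],"slide":[[-0.002,-0.0025,0.06],[-0.002,-0.0025,0.11],[-0.002,-0.0025,0.15],[-0.002,-0.0025,0.18],[-0.002,-0.0025,0.2],[-0.002,-0.0025,0.215],[-0.002,-0.0025,0.225],[-0.002,-0.0025,0.225]],"rotation":[[0,0,0],[0,0,0],[0,0,0],[0,0,0],[0,0,0],[0,0,0],[0,0,0],[0,0,0]]}'; python3 -m jog '{"jaw":[-0.3,-0.6,-0.8,-1,-1,-1,-1],"slide":[[0,0,0],[0,0,0],[0,0,0],[0,0,0],[0,0,0],[0,0,0],[0,0,0]],"rotation":[[0,0,0],[0,0,0],[0,0,0],[0,0,0],[0,0,0],[0,0,0],[0,0,0]]}'
```

```text
time: 10.28
ee_pos: [0.5776, -0.2488, 0.0854]
tool_rot: [-180.0, 0.0, 92.3]
contact_force: [-0.1, -0.7, -0.3]
grip_width: 0.502
gripper_force: 0.0
time: 11.15
ee_pos: [0.5777, -0.2489, 0.0856]
tool_rot: [180.0, 0.0, 92.3]
contact_force: [0.7, 0.9, 4.0]
grip_width: 0.229
gripper_force: 30.0
```

```bash
python3 -m jog '{"jaw":[-1,-1,-1,-1,-1,-1,-1,-1],"slide":[[0,0,-0.02],[0,0,-0.05],[0,0,-0.1],[0,0,-0.16],[0,0,-0.23],[0,0,-0.3],[0,0,-0.36],[0,0,-0.38]],"rotation":[[0,0,0],[0,0,0],[0,0,0],[0,0,0],[0,0,0],[0,0,0],[0,0,0],[0,0,0]]}'; python3 go.py 92.3 .56 -.0 .276 .565 .2345 .276
python3 - <<'E'
from station import bot
from h import *
s=bot.grab_frame("scene")
cv2.imwrite("pics/c5.png",crop(s,110,20,150,150,4))
e=bot.state()["ee_pos"]; print(proj(s,[e-[0,0,.006],e-[0,0,.07]]))
E
```

```text
time: 12.15
ee_pos: [0.5778, -0.2492, 0.2778]
tool_rot: [179.9, 0.0, 92.3]
contact_force: [-0.1, 0.3, -0.8]
grip_width: 0.231
gripper_force: 30.0
t 12.15 ee [ 0.5778 -0.2492  0.2778] [1.7986e+02 3.0000e-02 9.2320e+01] q [-14.  22.  42.  97. -16.  67.  34.] rot [0.002 0.    0.   ]
[ 0.56  -0.     0.276] slide [ 0.4993 -0.0155  0.0033]
[0.565  0.2345 0.276 ] slide [0.9676 0.0135 0.0032]
[[173.33917093  77.52318999]
 [178.52992278 102.12849145]]
```

View pics/c5.png

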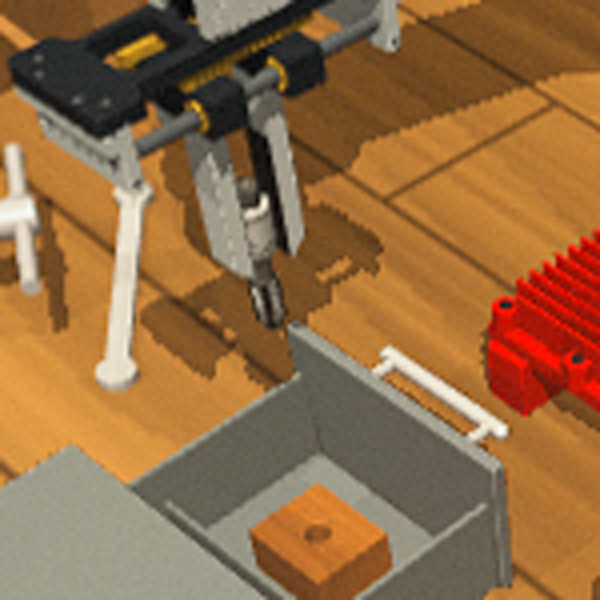

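The chaser is held upright, with its tip at scene (177.9,101.1); (178.5,102.1) was predicted. The block is empty. I'll carry it over the tote with the tip at about z 0.207.

```bash
python3 -m jog '{"jaw":[-1,-1,-1,-1,-1,-1,-1,-1],"slide":[[0.02,0,0],[0.07,0,0],[0.14,0,0],[0.22,0,0],[0.3,0,0],[0.38,0,0],[0.46,0,0],[0.52,0,0]],"rotation":[[0,0,0],[0,0,0],[0,0,0],[0,0,0],[0,0,0],[0,0,0],[0,0,0],[0,0,0]]}'; python3 -m jog '{"jaw":[-1,-1,-1,-1,-1,-1,-1,-1],"slide":[[0.06,0,0],[0.13,0,0],[0.2,0,0],[0.27,0,0],[0.34,0,0],[0.4,0,0],[0.44,0,0],[0.45,0,0]],"rotation":[[0,0,0],[0,0,0],[0,0,0],[0,0,0],[0,0,0],[0,0,0],[0,0,0],[0,0,0]]}'; python3 go.py 92.3 .565 .2345 .17
```

```text
time: 13.2
ee_pos: [0.5659, 0.0136, 0.2741]
tool_rot: [-179.9, 0.0, 92.4]
contact_force: [0.4, -0.3, -2.0]
grip_width: 0.227
gripper_force: 30.0
time: 14.2
ee_pos: [0.5572, 0.2368, 0.2746]
tool_rot: [-179.9, 0.1, 92.4]
contact_force: [0.9, -0.6, -1.6]
grip_width: 0.229
gripper_force: 30.0
t 14.20 ee [0.5572 0.2368 0.2746] [-1.7993e+02  5.0000e-02  9.2420e+01] q [-55.  18.  33. 100. -10.  66. -17.] rot [-0.001  0.001  0.001]
[0.565  0.2345 0.17  ] slide [-0.0051  0.0156  0.2091]
```

```bash
python3 -m jog '{"jaw":[-1,-1,-1,-1,-1,-1,-1,-1],"slide":[[-0.005,0.016,0.01],[-0.005,0.016,0.04],[-0.005,0.016,0.08],[-0.005,0.016,0.12],[-0.005,0.016,0.16],[-0.005,0.016,0.19],[-0.005,0.016,0.205],[-0.005,0.016,0.209]],"rotation":[[0,0,0],[0,0,0],[0,0,0],[0,0,0],[0,0,0],[0,0,0],[0,0,0],[0,0,0]]}'; python3 go.py 92.3 .565 .2345 .143
python3 - <<'E'
from station import bot
from h import *
s=bot.grab_frame("scene");t=bot.grab_frame("top")
cv2.imwrite("pics/c6.png",np.hstack([crop(s,310,215,75,85,5),crop(t,150,160,75,85,5)]))
e=bot.state()["ee_pos"]; print(proj(s,[e-[0,0,.006],e-[0,0,.07],(.565,.2345,.063)]))
E
```

```text
time: 15.2
ee_pos: [0.566, 0.2333, 0.1707]
tool_rot: [-180.0, 0.0, 92.3]
contact_force: [-0.2, -0.2, -0.9]
grip_width: 0.223
gripper_force: 30.0
t 15.20 ee [0.566  0.2333 0.1707] [-1.7999e+02  2.0000e-02  9.2310e+01] q [-52.  24.  31. 105. -15.  55. -13.] rot [-0.  0.  0.]
[0.565  0.2345 0.143 ] slide [ 0.0024 -0.0018  0.0553]
[[355.79894198 246.46936726]
 [350.44347185 263.83579188]
 [348.24046521 273.13517937]]
```

View pics/c6.png

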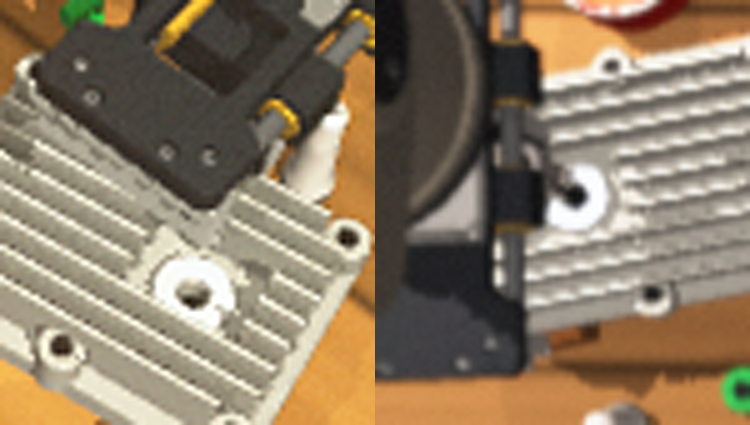

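In the scene view the gripper body hides the chaser. In the top view the tip shows just up-left of the hole, at about (188,196). I'll lower to about 1 cm and compare with the prediction there.

```bash
python3 -m jog '{"jaw":[-1,-1,-1,-1,-1,-1,-1,-1],"slide":[[0.002,-0.002,0.008],[0.002,-0.002,0.018],[0.002,-0.002,0.028],[0.002,-0.002,0.038],[0.002,-0.002,0.046],[0.002,-0.002,0.052],[0.002,-0.002,0.055],[0.002,-0.002,0.055]],"rotation":[[0,0,0],[0,0,0],[0,0,0],[0,0,0],[0,0,0],[0,0,0],[0,0,0],[0,0,0]]}'; python3 go.py 92.3 .565 .2345 .143
python3 - <<'E'
from station import bot
from h import *
s=bot.grab_frame("scene");t=bot.grab_frame("top")
cv2.imwrite("pics/c7.png",np.hstack([crop(s,325,250,45,45,8),crop(t,168,178,45,45,8)]))
e=bot.state()["ee_pos"]
for f in(s,t): print(proj(f,[e-[0,0,.056],e-[0,0,.07],(.565,.2345,.063)]))
E
```

```text
time: 16.3
ee_pos: [0.5649, 0.2346, 0.1435]
tool_rot: [-180.0, 0.0, 92.3]
contact_force: [-0.1, -0.1, -1.8]
grip_width: 0.228
gripper_force: 30.0
t 16.30 ee [0.5649 0.2346 0.1435] [-180.      0.     92.33] q [-51.  26.  30. 106. -16.  52. -12.] rot [-0.  0.  0.]
[0.565  0.2345 0.143 ] slide [-0.0002  0.0002  0.0009]
[[350.1596317  267.20074363]
 [349.09222263 270.62789202]
 [348.24046521 273.13517937]]
[[186.6723732  197.85595281]
 [188.20484081 198.50259362]
 [189.38770848 198.96316578]]
```

View pics/c7.png

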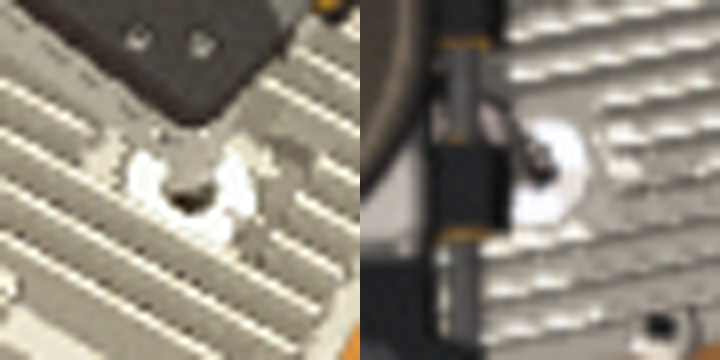

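The scene view shows the 14 mm end centred at about (348.3,270) over the hole (348.4,273). (349.1,270.6) was predicted for a 10.5 mm gap, so it is within 2 mm sideways. The top view agrees. I'll let it settle and hand in.

```bash
python3 -m jog '{"jaw":[-1,-1,-1,-1,-1],"slide":[[0,0,0],[0,0,0],[0,0,0],[0,0,0],[0,0,0]],"rotation":[[0,0,0],[0,0,0],[0,0,0],[0,0,0],[0,0,0]]}'; python3 -c "
from station import bot
print(bot.close_job())"
```

```text
time: 17.02
ee_pos: [0.5649, 0.2346, 0.1435]
tool_rot: [-180.0, 0.0, 92.3]
contact_force: [-0.1, 0.3, -1.5]
grip_width: 0.226
gripper_force: 30.0
the job is handed in; nothing more can be done
None
```

The job is handed in at 17 s, with no verdict returned: the chaser is held still and upright, its tip an estimated 10 mm above the spark plug hole and within about 2 mm of its axis, and I saw no sign of contact with the head or tote.

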